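Couple the filter-module carrier at a radio desk and load it

TASK

Raise the coupler handle of the tilted module carrier fully, lower the carrier so that its coupler drops right down over the ball, and press the handle down flat to lock it. Then set every filter module lying on the desk onto the carrier, one to a place, with both of its holes over the round and the diamond pin and its plate flat on the deck, either way round. Leave the mug, mouse and screwdriver where they are.

Things in the scene. Friction and masses are not known exactly. Their poses are not given: they have to be found in the camera images.
- carrier (a joint): tilt of the aluminium carrier deck (rad): 0 = level, coupler fully down on the ball; starts at 0.18 to 0.30 with its coupler end raised; upper stop 0.5. Stiff hinge: it stays where it is left (2 to 4 N down on the coupler pad lowers it). With the handle down the handle's fork meets the ball's top and stops the carrier at about 0.075.
- handle (a joint): angle of the coupler handle against the carrier deck (rad): 0 = pressed down flat (locked, the fork swung in under the ball), 0.95 = fully raised, its stop (grip end swung up and back towards the deck). Starts near 0. Stiff: it stays where left; about 3 N at the grip moves it.
- carrier_hinge (a point): middle of the carrier's hinge axis, 80 mm above the desk. Own x is the hinge axis; own y runs along the deck towards the coupler (turning positively about x raises the coupler end); z out of the deck. The deck is 112 mm wide (x) and 8 mm thick, its mid-plane through this point; the places lie at y = 55, 127, 199 and 271 mm, the coupler from 306 to 384 mm.
- coupler_pad (a point): the flat place on top of the dark steel coupler box (60 mm wide) to push the coupler end down: on its top face, 324 mm along the deck from the carrier hinge and 30 mm above the deck's mid-plane.
- handle_hinge (a point): middle of the handle's hinge axis on the coupler (axes of the handle: x is the axis, parallel to the carrier hinge; y along the handle towards its grip): 376 mm along the deck from the carrier hinge and 38 mm above the deck's mid-plane.
- handle_grip (a point): middle of the handle's black grip, 75 mm from the handle hinge along the handle. The grip is 18 mm wide (along x), 48 mm long (along y), 13 mm thick; it sticks out past the coupler with nothing but the desk 100 mm below it, and can be pinched across x from above and led in an arc about the handle hinge.
- ball_center (a point): centre of the 25 mm steel ball on its stud, fixed to the carrier's base 80 mm above the desk, 361 mm from the carrier hinge.
- station1 (a point): first (nearest the carrier hinge) of four module places: point on the deck's top face, z out of the deck, midway between an 8 mm round pin (own x = -44 mm) and a diamond pin 8 mm across (x = +44 mm), both 12 mm tall, the top 5 mm tapered. A module goes on with its x along this x, either way round; seated, its centre is 30 mm above this point. Places are 72 mm apart along y.
- station2 (a point): second of four module places: point on the deck's top face, z out of the deck, midway between an 8 mm round pin (own x = -44 mm) and a diamond pin 8 mm across (x = +44 mm), both 12 mm tall, the top 5 mm tapered. A module goes on with its x along this x, either way round; seated, its centre is 30 mm above this point. Places are 72 mm apart along y.
- station3 (a point): third of four module places: point on the deck's top face, z out of the deck, midway between an 8 mm round pin (own x = -44 mm) and a diamond pin 8 mm across (x = +44 mm), both 12 mm tall, the top 5 mm tapered. A module goes on with its x along this x, either way round; seated, its centre is 30 mm above this point. Places are 72 mm apart along y.
- station4 (a point): fourth (nearest the coupler) of four module places: point on the deck's top face, z out of the deck, midway between an 8 mm round pin (own x = -44 mm) and a diamond pin 8 mm across (x = +44 mm), both 12 mm tall, the top 5 mm tapered. A module goes on with its x along this x, either way round; seated, its centre is 30 mm above this point. Places are 72 mm apart along y.
- module_a_center (a point): one of up to four identical filter modules: aluminium plate 106 (own x) x 64 (y) x 6 mm, on its middle a grey box housing 30 (x) x 46 (y) x 36 mm tall (42 mm in all), 0.25 kg; brass connectors on the housing's y sides, so grip it across x. Two 9.6 mm holes through the plate at x = +-44 mm. This point: over the plate's middle, 30 mm above its underside. Starts flat on the desk.
- module_b_center (a point): one of up to four identical filter modules: aluminium plate 106 (own x) x 64 (y) x 6 mm, on its middle a grey box housing 30 (x) x 46 (y) x 36 mm tall (42 mm in all), 0.25 kg; brass connectors on the housing's y sides, so grip it across x. Two 9.6 mm holes through the plate at x = +-44 mm. This point: over the plate's middle, 30 mm above its underside. Starts flat on the desk.
- module_c_center (a point): one of up to four identical filter modules: aluminium plate 106 (own x) x 64 (y) x 6 mm, on its middle a grey box housing 30 (x) x 46 (y) x 36 mm tall (42 mm in all), 0.25 kg; brass connectors on the housing's y sides, so grip it across x. Two 9.6 mm holes through the plate at x = +-44 mm. This point: over the plate's middle, 30 mm above its underside. Starts flat on the desk.
- module_d_center (a point): one of up to four identical filter modules: aluminium plate 106 (own x) x 64 (y) x 6 mm, on its middle a grey box housing 30 (x) x 46 (y) x 36 mm tall (42 mm in all), 0.25 kg; brass connectors on the housing's y sides, so grip it across x. Two 9.6 mm holes through the plate at x = +-44 mm. This point: over the plate's middle, 30 mm above its underside. Starts flat on the desk.
- module_a: the same module; origin at the middle of its underside
- module_b: the same module; origin at the middle of its underside
- module_c: the same module; origin at the middle of its underside
- module_d: the same module; origin at the middle of its underside
- mug: bystander: white mug, 80 mm wide, 90 mm tall; origin under its middle; do not disturb
- mouse: bystander: black computer mouse 105 x 60 x 26 mm; origin under its middle; do not disturb
- screwdriver: bystander: screwdriver lying on the desk to the left of the carrier; do not disturb
Mind the look-alikes: they are no part of the job. What is shaped like the module_b but green is not meant.

How it is judged:
By the outcome, as a careful person would: the job done as asked, in the order asked, and still so for the second after the job is handed in, with the robot touching nothing.
Of module_a, module_b, module_c, module_d only 3 to 4 are there at a start; the rules pass over those that are not, and their reading is None.
At some moment in a run one of module_a, module_b, module_c, module_d may be knocked a few centimetres aside while the robot is not near it.
Once in a run the grip may slacken for a moment while it holds something.
It also fails if it takes over 210 s, if anything falls off the work surface, if the arm or the gripper's body presses on something with over 40 N, if the wrist force passes 120 N, or if a joint passes its speed limit or range.

ROBOT

A 6-joint arm with a two-finger parallel gripper is mounted at the origin on the work surface. World frame = base frame: x ahead of the robot, y to its left, z up, the work surface at z = 0. Lengths are in m, angles in rad, forces in N, time in s.
With the tool pointing down it reaches from about 0.35 to 0.775 m from the base axis. Payload 7.3 kg.
Tool frame: the origin (TCP) lies at the very end of the fingers, on their centre line; the grasp point (between the pads) lies 19 mm behind it; z points along the fingers, y is the line along which they close (so a half turn about z gives the same grasp; the last joint's range is limited). The gripper opens to 92 mm and grips with 3 to 60 N. Pads are 19 mm wide; open, the fingers measure 130 mm over their backs; the gripper's body (75 mm by 190 mm) begins 47 mm behind the grasp point.
Start: joints at [-0.146, 0.342, 1.524, -0, 1.275, -0.146], TCP at [0.525, 0, 0.227] pointing down, gripper open.
Joint ranges: [-2.53, 2.53], [-0.77, 2.02], [0.04, 2.7], [-1, 4.14], [0.28, 2.66], [-3.11, 3.11]. Speed limits (rad/s): [2.57, 2.57, 3.14, 3.14, 3.14, 3.14].

INTERFACE

Orientations are given as [roll, pitch, yaw] about the fixed x, y, z axes, in that order (R = Rz(yaw) Ry(pitch) Rx(roll)).
In Python, from cell import observe, read_camera, get_calibration, hand_in, search_frame gives the robot as it stands.
- The arm moves only by the tool step_arm, never from a script. Its argument "commands" is a list of rows, each an object with "translation": the shift along the tool's x, y, z in mm, a list of three; "roll": the turn about the tool's z in rad. In form: [{"translation": [x, y, z], "roll": roll}, ...]. A call has 1 to 20 rows; each row shifts and turns the commanded pose from where the row before left it, along the tool's axes as they then stand; what a row does not reach is not made up. A row lasts 1/12 s, in which the tool goes at most 41.7 mm and 7.16 degrees, less where a joint would pass 70% of its speed; a pose out of reach is approached as far as the arm can. A call is refused whole if a number of a shift passes 41.7 or a number of a turn 0.125, either way. A call with a gripper value outside its range is refused whole. "fingers" is the opening, from 0 (shut) to 1 (fully open), set as the call begins (left out, the last holds). The fingers move at their own pace and stop on an object; "grip_force" is the grip in N (left out, the last holds). Time passes only in rows, so rows that do not move let the fingers close. It gives the time, the measured TCP pose, the force, the opening and the grip force at its end, in the units of the state.
- observe(): the state, without advancing time (a new reading comes with each control period).
- read_camera(name): name is "scene" or "side" or "wrist"; returns the picture (480x640x3 uint8, red, green, blue); there is no depth.
- get_calibration(name): a dict with "camera_matrix" (3x3 intrinsics, pixels), "world_from_camera" (4x4, takes a point from camera to world coordinates). Camera axes: x right, y up, looking along -z (the intrinsics and any distortion apply to the point x, -y, -z); pixel columns grow to the right and rows downward; lengths in m; the calibration is good to about 2 mm. A picture is of the moment at which its call begins: read the wrist's pose just before it. get_calibration takes no time and is no camera call; for the wrist camera it gives the pose at the moment of the call.
- hand_in(): hands the job in; it is judged then, once.
Trained networks look in the newest picture that a camera, given by its name, has taken for a name from the list of things; names that differ only in an ending like _2 or _b are one class to them, and where a whole thing is asked for, a point or a joint stands for the part that bears it (a point fixed in the world has none). Each returns a list of dicts, best first, with "confidence" (0 to 1); they miss things now and then, are a little off and sometimes report something else, mostly with a low value. They report only what shows in the picture. A call takes as long as a camera call. They do not tell look-alikes from the thing itself.
- search_frame(camera, name): "at" ([x, y, z] in m, in world coordinates, good to about 4 mm: the middle of the surface that is visible of it).
The state is a dict: "time": time; "qpos": joint angles; "qvel": joint speeds; "joint_efforts": joint torques, N m; "tool_pos": TCP position; "tool_rot": TCP orientation; "contact_force": force on the tool from outside, world axes, zero at the start; "torque": the same for the moment, N m; "opening": finger opening in m; "grip_force": force on a finger pad.
Only numpy, scipy, OpenCV 4.12 (cv2) and the standard library are available. Lean on these libraries where they do the work, as an engineer would, in place of code of your own. Each camera call takes 0.05 s, during which the arm holds its last target. There are 200 camera calls.

## Working session

There is one attempt and no reset: what is moved stays moved. The work goes in short steps, Python scripts to look and compute and a tool call to move; the robot and the scene stay as the last step left them, time stands still between calls to the robot, and variables do not carry over. Pictures are saved under pics/ and viewed, at most 14 in all, crops included, and the job is handed in when it is done.

Besides the shell and the picture viewer there is one more tool, called after ">>>" as name([rows], argument=value, ...), one row to a line, values as JSON. step_arm: Moves the arm, as the interface text tells. Its arguments: {"type":"object","properties":{"commands":{"type":"array"},"fingers":{"type":"number"},"grip_force":{"type":"number"}},"required":["commands"]}

```bash
mkdir -p pics; ls; python3 - <<'E'
from cell import *
import cv2,numpy as np
o=observe();print(o)
for n in ["scene","side","wrist"]:
    im=read_camera(n);cv2.imwrite(f"pics/{n}0.png",im[:,:,::-1])
    c=get_calibration(n);print(n,np.round(c["camera_matrix"],1).tolist(),np.round(c["world_from_camera"],3).tolist(),[k for k in c])
    for t in ["module_a","module_a_center","carrier_hinge","coupler_pad","handle_grip","handle_hinge","ball_center","station1","station4"]:
        print(t,[(np.round(d["at"],3).tolist(),round(d["confidence"],2)) for d in search_frame(n,t)])
E
```

```text
pics
{'time': 0.0, 'qpos': array([-1.46003016e-01,  3.42727006e-01,  1.52501698e+00,  3.46948460e-06,
        1.27537570e+00, -1.46002269e-01]), 'qvel': array([-0.00083454, -0.00081784, -0.00087844, -0.00032985, -0.00111693,
       -0.00011568]), 'joint_efforts': array([ 7.61924657e-04, -4.31245601e+01, -2.44219762e+01,  7.17750052e-02,
        5.59406646e-02, -1.04314388e-04]), 'tool_pos': array([5.24599839e-01, 8.05856235e-05, 2.26042743e-01]), 'tool_rot': array([-3.14008235e+00, -2.25441306e-04,  1.57079440e+00]), 'contact_force': array([-0.77345453, -0.23726601, -0.95326393]), 'torque': array([ 0.02154616, -0.06228826,  0.01451748]), 'grip_force': 0.0, 'opening': 0.09174617523960446}
scene [[538.3, 0.0, 322.5], [0.0, 538.3, 241.8], [0.0, 0.0, 1.0]] [[0.078, -0.668, 0.74, 1.296], [0.997, 0.046, -0.064, -0.077], [0.008, 0.742, 0.67, 0.797], [0.0, 0.0, 0.0, 1.0]] ['camera_matrix', 'world_from_camera']
module_a [([0.431, 0.082, 0.033], 0.82), ([0.357, -0.176, 0.007], 0.79), ([0.445, -0.054, 0.02], 0.61), ([0.65, -0.028, 0.125], 0.18)]
module_a_center [([0.426, 0.079, 0.036], 0.63)]
c
[... 1048 characters left out ...]
085], 0.49)]
station1 [([0.618, 0.029, 0.136], 0.75)]
station4 [([0.618, 0.029, 0.136], 0.75)]
wrist [[415.1, 0.0, 319.1], [0.0, 415.1, 240.3], [0.0, 0.0, 1.0]] [[1.0, 0.0, -0.002, 0.525], [0.0, 0.957, 0.291, 0.079], [0.001, -0.291, 0.957, 0.386], [0.0, 0.0, 0.0, 1.0]] ['camera_matrix', 'world_from_camera']
module_a [([0.433, 0.088, 0.012], 0.96), ([0.443, -0.041, 0.008], 0.83)]
module_a_center [([0.626, 0.051, 0.141], 0.68), ([0.432, 0.089, 0.006], 0.62)]
carrier_hinge [([0.628, 0.048, 0.142], 0.85)]
coupler_pad []
handle_grip [([0.43, 0.087, 0.01], 0.17)]
handle_hinge []
ball_center [([0.624, 0.05, 0.144], 0.59)]
station1 [([0.631, 0.05, 0.14], 0.95)]
station4 [([0.631, 0.05, 0.14], 0.95)]
```

View pics/scene0.png

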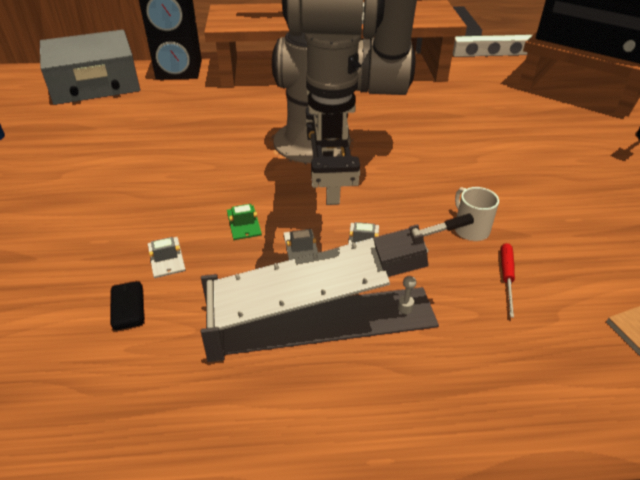

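View pics/side0.png

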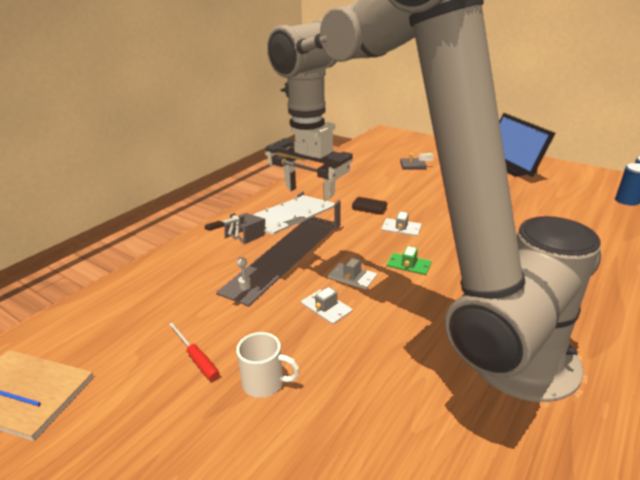

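View pics/wrist0.png

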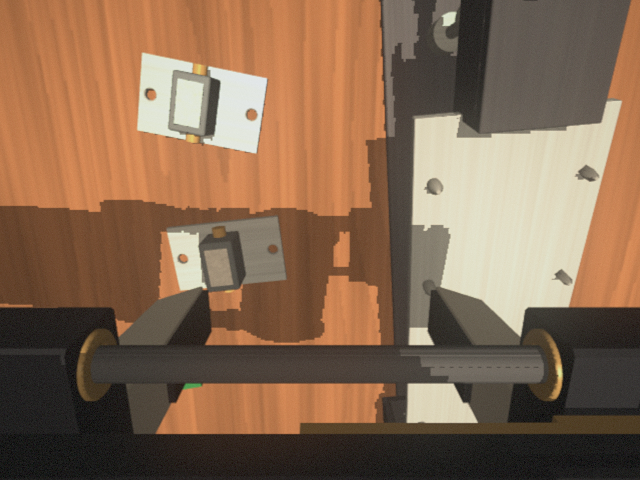

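The scene picture shows the carrier across the middle: hinge at left (210,315), coupler at right (400,250). There are three grey modules at (165,255), (300,243) and (363,235), and the green look-alike at (243,222). The side view agrees, and the wrist view shows the two near modules and the pins of the upper stations. I'll zoom in on the carrier to measure it.

```bash
python3 - <<'E'
import cv2,numpy as np
a=cv2.imread("pics/scene0.png")[215:365,190:480]
a=cv2.resize(a,None,fx=2.75,fy=2.75,interpolation=cv2.INTER_CUBIC)
a=cv2.copyMakeBorder(a,0,0,0,0,0)
cv2.imwrite("pics/z1.png",a[:, :800])
b=cv2.imread("pics/side0.png")[150:310,200:440]
cv2.imwrite("pics/z2.png",cv2.resize(b,None,fx=3.3,fy=3.3,interpolation=cv2.INTER_CUBIC))
E
```

```text
(no output)
```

View pics/z1.png

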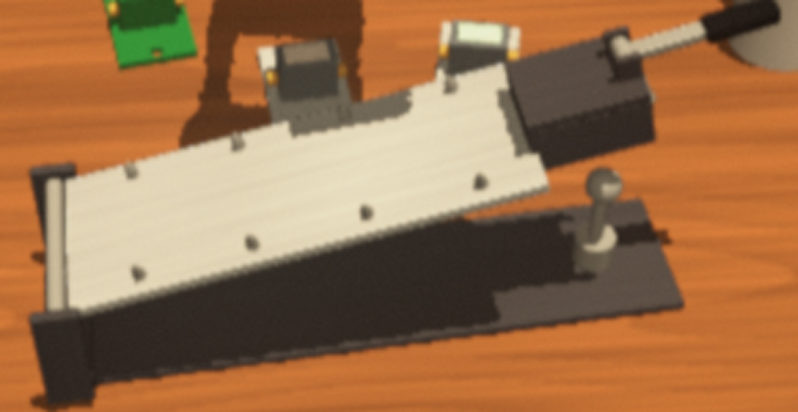

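View pics/z2.png

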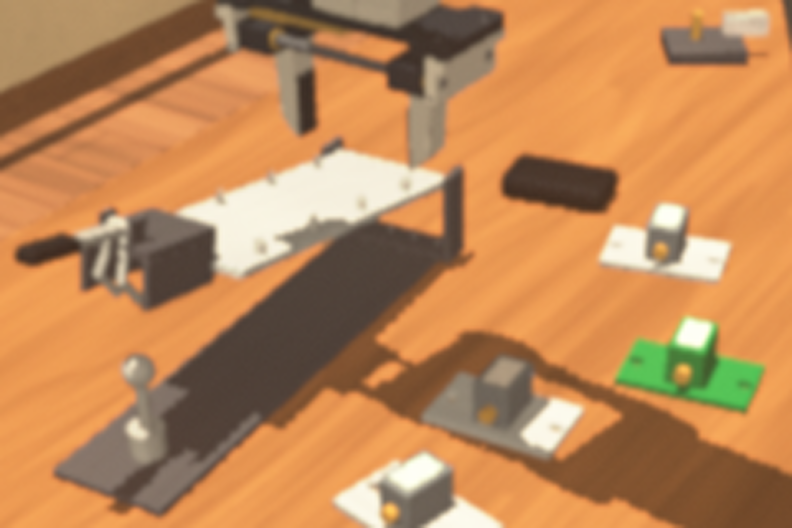

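The crops show seven of the eight deck pins, the ball and the handle clearly in both views. I'll fit a carrier model (x, y, yaw, tilt, handle) to them.

```bash
cat > h.py <<'E'
from cell import *
import cv2,numpy as np
from scipy.optimize import least_squares
from scipy.spatial.transform import Rotation as Ro
def proj(c,P):
    T=np.linalg.inv(c["world_from_camera"]);p=np.atleast_2d(P)@T[:3,:3].T+T[:3,3]
    p=p*[1,-1,-1];q=p@np.array(c["camera_matrix"]).T;return q[:,:2]/q[:,2:]
def ray(c,uv,z):
    W=np.array(c["world_from_camera"]);d=np.linalg.inv(c["camera_matrix"])@[uv[0],uv[1],1]
    d=W[:3,:3]@(d*[1,-1,-1]);o=W[:3,3];return o+d*(z-o[2])/d[2]
def deck(p,P):  # p=x,y,yaw,tilt ; P carrier-frame
    return Ro.from_euler('ZX',[p[2],p[3]]).apply(np.atleast_2d(P))+[p[0],p[1],.08]
E
python3 - <<'E'
from h import *
S=lambda u,v:(190+u/2.75,215+v/2.75)
D=lambda u,v:(200+u/3.3,150+v/3.3)
h=.011;st=[.055,.127,.199,.271];X=.044
obs=[]
for s,uv in zip(range(4),[(137,270),(251,240),(366,210),(480,179)]): obs.append(("scene",(X,st[s],h),S(*uv)))
for s,uv in zip([0,1,3],[(130,168),(237,140),(450,83)]): obs.append(("scene",(-X,st[s],h),S(*uv)))
for s,uv in zip(range(4),[(405,184),(361,203),(313,222),(260,245)]): obs.append(("side",(-X,st[s],h),D(*uv)))
for s,uv in zip(range(3),[(317,160),(268,178),(218,197)]): obs.append(("side",(X,st[s],h),D(*uv)))
for P,uv in [((-X,.271,h),(434,187)),((X,.271,h),(588,174)),((-X,.199,h),(430,287)),((X,.199,h),(562,277))]: obs.append(("wrist",P,uv))
obs+=[("scene","ball",S(604,184)),("side","ball",D(138,370))]
C={n:get_calibration(n) for n in ["scene","side","wrist"]}
def f(p):
    r=[]
    for n,P,uv in obs:
        w=deck([*p[:3],0],(0,.361,0)) if P=="ball" else deck(p,P)
        r+=list((proj(C[n],w)[0]-uv))
    return np.array(r)
s=least_squares(f,[.62,-.18,0,.25],loss="soft_l1");p=s.x
print(p,"\n",np.round(f(p).reshape(-1,2),1).tolist())
hh=deck(p,(0,.376,.038))[0];print("handle hinge",hh)
for a in(0,.95):
  print(a,"grip",deck(p,(0,.376+.075*np.cos(a),.038+.075*np.sin(a)))[0])
for a in(0,.1,.2): print(a,[np.round(proj(C[n],deck(p,(0,.376+.075*np.cos(a),.038+.075*np.sin(a))))[0],1) for n in("scene","side")], "obs",S(742,17),D(46,248))
print("pad",deck(p,(0,.324,.03)))
E
```

```text
[ 0.65838484 -0.21879402  0.08578623  0.21188544] 
 [[-0.5, 0.1], [-0.5, 0.1], [-0.8, -0.0], [-0.5, 0.2], [-0.4, -0.0], [-0.7, -0.1], [-0.4, -0.0], [-0.2, -1.5], [-0.2, -1.6], [-0.2, -1.1], [-0.3, -1.2], [-0.2, -0.9], [0.5, -1.2], [0.2, -1.2], [-0.1, -1.4], [-0.1, -1.4], [-1.7, 0.2], [0.6, -0.4], [-0.7, 0.9], [-0.3, -0.5]]
handle hinge [0.62757396 0.13948325 0.19622431]
0 grip [0.6212916  0.21253632 0.21199707]
0.95 grip [0.62501889 0.16919436 0.26504089]
0 [array([459.1, 223.9]), array([213.7, 226.7])] obs (459.8181818181818, 221.1818181818182) (213.93939393939394, 225.15151515151516)
0.1 [array([458.8, 220.7]), array([213.8, 223.4])] obs (459.8181818181818, 221.1818181818182) (213.93939393939394, 225.15151515151516)
0.2 [array([458. , 217.7]), array([214.2, 219.9])] obs (459.8181818181818, 221.1818181818182) (213.93939393939394, 225.15151515151516)
pad [[0.63178559 0.09050936 0.17746743]]
```

The fit is within about 1 px: the carrier hinge is at (0.658, -0.219), yaw 0.086, tilt 0.212, and the handle angle is about 0.06. Next I go to the handle grip.

>>> step_arm([
  {"translation": [0, 0, -38], "roll": -0.086},
  {"translation": [0, 0, -7], "roll": 0},
  {"translation": [28.9, 16.4, 0], "roll": 0},
  {"translation": [28.9, 16.4, 0], "roll": 0},
  {"translation": [28.9, 16.4, 0], "roll": 0},
  {"translation": [28.9, 16.4, 0], "roll": 0},
  {"translation": [28.9, 16.4, 0], "roll": 0},
  {"translation": [28.9, 16.4, 0], "roll": 0},
  {"translation": [28.9, 16.4, 0], "roll": 0},
  {"translation": [0, 0, 0], "roll": 0},
  {"translation": [0, 0, 0], "roll": 0},
  {"translation": [0, 0, 0], "roll": 0},
], fingers=0.6, grip_force=20)

```text
time: 2.5
tool_pos: [0.6219, 0.2112, 0.2715]
tool_rot: [-3.141, 0.0, 1.657]
contact_force: [0.6, -0.1, -0.7]
opening: 0.0552
grip_force: 0.0
```

```bash
cat >> h.py <<'E'
def to(x,y,z,yaw):  # mm/rad move in tool axes (after the roll) from the present pose
    o=observe();cur=o["tool_rot"][2];d=np.array([x,y,z])-o["tool_pos"]
    r=-((yaw-cur+np.pi/2)%np.pi-np.pi/2);n=cur-r
    t=[d[0]*np.cos(n)+d[1]*np.sin(n),d[0]*np.sin(n)-d[1]*np.cos(n),-d[2]]
    return np.round(np.array(t)*1e3,1),round(r,4)
E
python3 - <<'E'
from h import *
o=observe();print(o["time"],o["tool_pos"],o["tool_rot"],o["opening"])
print(to(.6214,.2115,.197,1.6566))
im=read_camera("wrist");cv2.imwrite("pics/w1.png",im[:,:,::-1])
E
```

```text
2.5 [0.62190886 0.21124376 0.2714852 ] [-3.14130877e+00  4.64372442e-04  1.65677797e+00] 0.055160236054244464
(array([ 0.3, -0.5, 74.5]), np.float64(0.0002))
```

View pics/w1.png

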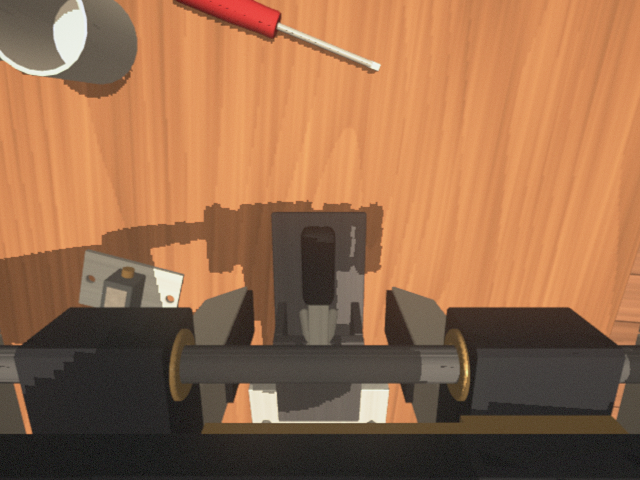

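The grip sits centred between the fingers, at about (318,265). I'll descend and pinch it, then swing it up along the arc.

>>> step_arm([
  {"translation": [0, 0, 25], "roll": 0},
  {"translation": [0, 0, 25], "roll": 0},
  {"translation": [0, 0, 24.5], "roll": 0},
  {"translation": [0, 0, 0], "roll": 0},
  {"translation": [0, 0, 0], "roll": 0},
])

```text
time: 2.97
tool_pos: [0.6215, 0.2102, 0.1971]
tool_rot: [-3.14, 0.0, 1.655]
contact_force: [0.7, -0.7, 0.2]
opening: 0.0553
grip_force: 0.0
```

>>> step_arm([
  {"translation": [0, 0, 0], "roll": 0},
  {"translation": [0, 0, 0], "roll": 0},
  {"translation": [0, 0, 0], "roll": 0},
  {"translation": [0, 0, 0], "roll": 0},
  {"translation": [0, 0, 0], "roll": 0},
  {"translation": [0, 0, 0], "roll": 0},
  {"translation": [0, 0, 0], "roll": 0},
  {"translation": [0, 0, 0], "roll": 0},
], fingers=0, grip_force=20)

```text
time: 3.63
tool_pos: [0.6212, 0.2116, 0.1972]
tool_rot: [-3.14, -0.0, 1.657]
contact_force: [-4.3, -0.2, 1.8]
opening: 0.018
grip_force: 20.0
```

>>> step_arm([
  {"translation": [-1.6, 0, -4.6], "roll": 0},
  {"translation": [-1.6, 0, -4.5], "roll": 0},
  {"translation": [-2.2, 0, -4.4], "roll": 0},
  {"translation": [-2.2, 0, -4.3], "roll": 0},
  {"translation": [-2.7, 0, -4.1], "roll": 0},
  {"translation": [-2.8, 0, -4.0], "roll": 0},
  {"translation": [-3.2, 0, -3.7], "roll": 0},
  {"translation": [-3.3, 0, -3.6], "roll": 0},
  {"translation": [-3.6, 0, -3.3], "roll": 0},
  {"translation": [-3.7, 0, -3.1], "roll": 0},
  {"translation": [-4.0, 0, -2.8], "roll": 0},
  {"translation": [-4.1, 0, -2.6], "roll": 0},
  {"translation": [-4.4, 0, -2.2], "roll": 0},
  {"translation": [-4.4, 0, -2.1], "roll": 0},
  {"translation": [0, 0, 0], "roll": 0},
  {"translation": [0, 0, 0], "roll": 0},
])

```text
time: 4.97
tool_pos: [0.6251, 0.1676, 0.2472]
tool_rot: [-3.14, -0.0, 1.657]
contact_force: [-5.2, 3.0, -0.7]
opening: 0.0179
grip_force: 20.0
```

```bash
python3 - <<'E'
from h import *
o=observe();print(o["tool_pos"],o["opening"])
im=read_camera("scene");cv2.imwrite("pics/s1.png",cv2.resize(im[140:340,280:540,::-1],None,fx=3,fy=3))
E
```

```text
[0.62511398 0.16764497 0.24722592] 0.017944521217619143
```

View pics/s1.png

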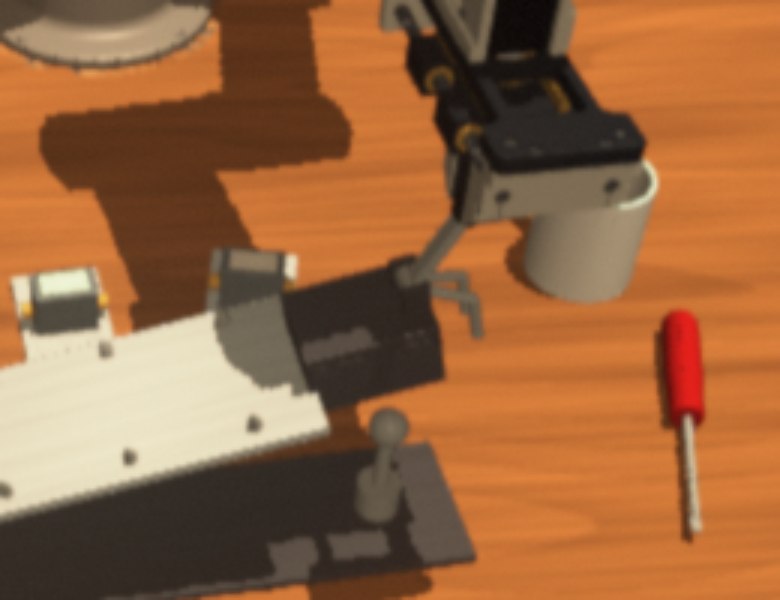

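The handle is up and its fork is swung out in front (zoomed crop, about (460,300)). I'll push a little against the stop to make sure, then release and lift off.

>>> step_arm([
  {"translation": [-3, 0, -1], "roll": 0},
  {"translation": [-2, 0, -0.5], "roll": 0},
  {"translation": [0, 0, 0], "roll": 0},
])

```text
time: 5.27
tool_pos: [0.6255, 0.1635, 0.2489]
tool_rot: [-3.141, -0.002, 1.657]
contact_force: [-6.4, 4.1, -0.6]
opening: 0.0183
grip_force: 20.0
```

>>> step_arm([
  {"translation": [0, 0, 0], "roll": 0},
  {"translation": [0, 0, 0], "roll": 0},
  {"translation": [0, 0, 0], "roll": 0},
  {"translation": [0, 0, -35], "roll": 0},
  {"translation": [0, 0, -35], "roll": 0},
  {"translation": [0, 0, 0], "roll": 0},
  {"translation": [0, 0, 0], "roll": 0},
], fingers=0.6)

```text
time: 5.85
tool_pos: [0.6276, 0.1625, 0.3214]
tool_rot: [3.134, 0.0, 1.656]
contact_force: [0.2, 0.9, -0.5]
opening: 0.0545
grip_force: 0.0
```

```bash
python3 - <<'E'
from h import *
im=read_camera("wrist");cv2.imwrite("pics/w2.png",im[:,:,::-1])
p=[.6584,-.2188,.0858,.2119]
c=get_calibration("wrist")
for a in(.85,.95,1.05): print(a,proj(c,deck(p,(0,.376+.099*np.cos(a),.038+.099*np.sin(a)))),proj(c,deck(p,[(-.03,.306,.03),(.03,.306,.03)])))
P=deck(p,(0,.320,.03))[0];print(P,to(P[0],P[1],P[2]+.03,1.6566))
E
```

```text
0.85 [[315.24226295 227.83321898]] [[279.66020824 328.19090253]
 [352.72523385 328.0330572 ]]
0.95 [[315.25092523 247.84872597]] [[279.66020824 328.19090253]
 [352.72523385 328.0330572 ]]
1.05 [[315.27015129 268.28018044]] [[279.66020824 328.19090253]
 [352.72523385 328.0330572 ]]
[0.63213172 0.08660545 0.17663068] (array([-76. ,  -1.2, 112.5]), np.float64(-0.0002))
```

View pics/w2.png

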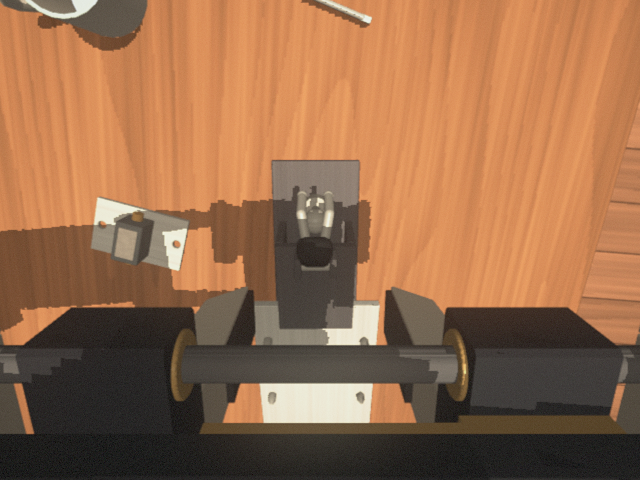

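The raised grip shows end-on at (315,250), where the model puts it for 0.95 rad. Now I close the fingers and press the coupler pad down.

>>> step_arm([
  {"translation": [-38, -0.6, 0], "roll": 0},
  {"translation": [-38, -0.6, 0], "roll": 0},
  {"translation": [0, 0, 38], "roll": 0},
  {"translation": [0, 0, 38], "roll": 0},
  {"translation": [0, 0, 36], "roll": 0},
  {"translation": [0, 0, 10], "roll": 0},
  {"translation": [0, 0, 10], "roll": 0},
  {"translation": [0, 0, 0], "roll": 0},
  {"translation": [0, 0, 0], "roll": 0},
], fingers=0)

```text
time: 6.65
tool_pos: [0.6323, 0.0871, 0.1874]
tool_rot: [3.139, 0.0, 1.657]
contact_force: [-0.5, -0.1, 0.4]
opening: 0.0016
grip_force: 0.0
```

>>> step_arm([
  {"translation": [0.9, 0, 5], "roll": 0},
  {"translation": [0.9, 0, 5], "roll": 0},
  {"translation": [0.9, 0, 5], "roll": 0},
  {"translation": [0.9, 0, 5], "roll": 0},
  {"translation": [0.9, 0, 5], "roll": 0},
  {"translation": [0.9, 0, 5], "roll": 0},
  {"translation": [0.9, 0, 5], "roll": 0},
  {"translation": [0.9, 0, 5], "roll": 0},
  {"translation": [0.9, 0, 5], "roll": 0},
  {"translation": [0.9, 0, 5], "roll": 0},
  {"translation": [0.9, 0, 5], "roll": 0},
  {"translation": [0.9, 0, 5], "roll": 0},
  {"translation": [0.9, 0, 5], "roll": 0},
  {"translation": [0, 0, 0], "roll": 0},
])

```text
time: 7.82
tool_pos: [0.6298, 0.0985, 0.1195]
tool_rot: [-3.139, 0.0, 1.657]
contact_force: [-0.6, 0.2, -0.1]
opening: 0.0006
grip_force: 0.0
```

>>> step_arm([
  {"translation": [0.3, 0, 3], "roll": 0},
  {"translation": [0.3, 0, 3], "roll": 0},
  {"translation": [0.3, 0, 2], "roll": 0},
  {"translation": [0, 0, 2], "roll": 0},
  {"translation": [0, 0, 1.5], "roll": 0},
  {"translation": [0, 0, 0], "roll": 0},
  {"translation": [0, 0, 0], "roll": 0},
])

```text
time: 8.4
tool_pos: [0.6303, 0.0995, 0.1102]
tool_rot: [3.141, 0.0, 1.657]
contact_force: [-2.4, -0.2, 5.5]
opening: 0.0001
grip_force: 2.9
```

```bash
python3 - <<'E'
from h import *
im=read_camera("side");cv2.imwrite("pics/d1.png",cv2.resize(im[150:310,200:440,::-1],None,fx=3.3,fy=3.3,interpolation=cv2.INTER_CUBIC))
E
```

```text
(no output)
```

View pics/d1.png

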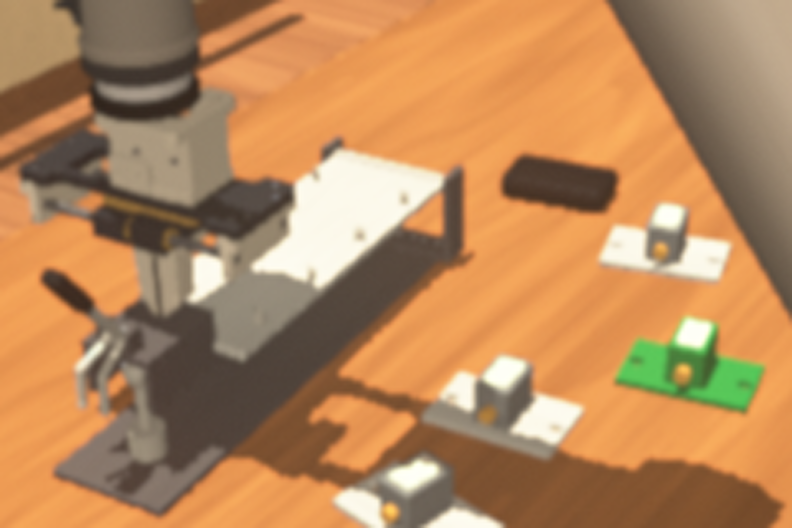

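The carrier is level with the coupler over the ball (crop (145,380)), and the handle is still raised. A slightly firmer press, then up and over to the grip.

>>> step_arm([
  {"translation": [0, 0, 2], "roll": 0},
  {"translation": [0, 0, 1.5], "roll": 0},
  {"translation": [0, 0, 0], "roll": 0},
  {"translation": [0, 0, 0], "roll": 0},
])

```text
time: 8.78
tool_pos: [0.6304, 0.0996, 0.1101]
tool_rot: [3.139, 0.0, 1.657]
contact_force: [-11.3, -0.8, 24.4]
opening: 0.0002
grip_force: 12.1
```

>>> step_arm([
  {"translation": [0, 0, -38], "roll": 0},
  {"translation": [0, 0, -38], "roll": 0},
  {"translation": [0, 0, -38], "roll": 0},
  {"translation": [33, 0, 0], "roll": 0},
  {"translation": [33, 0, 0], "roll": 0},
  {"translation": [33, 0, 0], "roll": 0},
  {"translation": [0, 0, 0], "roll": 0},
  {"translation": [0, 0, 0], "roll": 0},
  {"translation": [0, 0, 0], "roll": 0},
], fingers=0.6)

```text
time: 9.53
tool_pos: [0.6219, 0.1979, 0.2197]
tool_rot: [-3.141, 0.001, 1.657]
contact_force: [0.3, -0.6, -0.0]
opening: 0.0536
grip_force: 0.0
```

```bash
python3 - <<'E'
from h import *
print(to(.6224,.1993,.160,1.6566))
im=read_camera("wrist");cv2.imwrite("pics/w3.png",im[:,:,::-1])
c=get_calibration("wrist");print([proj(c,deck([.6584,-.2188,.0858,0],(0,.376+.099*np.cos(a),.038+.099*np.sin(a)))).round().tolist() for a in (.95,.9)])
for n in("scene","side"):
  read_camera(n)
  for t in("handle_grip",): print(n,search_frame(n,t))
E
```

```text
(array([ 1.3,  0.6, 59.7]), np.float64(0.0007))
[[[319.0, 256.0]], [[319.0, 246.0]]]
scene [{'at': [0.6257, 0.1887, 0.1468], 'confidence': 0.88}, {'at': [0.4585, -0.3319, 0.0061], 'confidence': 0.41}]
side [{'at': [0.6199, 0.1979, 0.1298], 'confidence': 0.71}]
```

>>> step_arm([
  {"translation": [1.3, 0.6, 20], "roll": 0},
  {"translation": [0, 0, 20], "roll": 0},
  {"translation": [0, 0, 19.7], "roll": 0},
  {"translation": [0, 0, 0], "roll": 0},
  {"translation": [0, 0, 0], "roll": 0},
])

```text
time: 10.2
tool_pos: [0.6221, 0.1988, 0.1597]
tool_rot: [-3.139, 0.0, 1.656]
contact_force: [0.6, 0.2, 0.4]
opening: 0.0551
grip_force: 0.0
```

>>> step_arm([
  {"translation": [0, 0, 0], "roll": 0},
  {"translation": [0, 0, 0], "roll": 0},
  {"translation": [0, 0, 0], "roll": 0},
  {"translation": [0, 0, 0], "roll": 0},
  {"translation": [0, 0, 0], "roll": 0},
  {"translation": [0, 0, 0], "roll": 0},
  {"translation": [0, 0, 0], "roll": 0},
], fingers=0, grip_force=20)

```text
time: 10.78
tool_pos: [0.6222, 0.1996, 0.1606]
tool_rot: [-3.141, -0.0, 1.657]
contact_force: [-2.1, -0.3, 1.1]
opening: 0.0181
grip_force: 20.0
```

>>> step_arm([
  {"translation": [4.1, 0, 3.3], "roll": 0},
  {"translation": [4.0, 0, 3.4], "roll": 0},
  {"translation": [3.6, 0, 3.8], "roll": 0},
  {"translation": [3.5, 0, 3.9], "roll": 0},
  {"translation": [3.0, 0, 4.3], "roll": 0},
  {"translation": [2.9, 0, 4.4], "roll": 0},
  {"translation": [2.4, 0, 4.7], "roll": 0},
  {"translation": [2.3, 0, 4.7], "roll": 0},
  {"translation": [1.7, 0, 4.9], "roll": 0},
  {"translation": [1.6, 0, 5.0], "roll": 0},
  {"translation": [0.9, 0, 5.2], "roll": 0},
  {"translation": [0.9, 0, 5.2], "roll": 0},
  {"translation": [0.3, 0, 4.9], "roll": 0},
  {"translation": [0.2, 0, 4.8], "roll": 0},
  {"translation": [0, 0, 1], "roll": 0},
  {"translation": [0, 0, 0], "roll": 0},
])

```text
time: 12.12
tool_pos: [0.6193, 0.2324, 0.0966]
tool_rot: [-3.141, -0.002, 1.657]
contact_force: [-1.5, 5.0, -0.4]
opening: 0.0179
grip_force: 20.0
```

Now release, close the fingers and press the grip flat from above.

>>> step_arm([
  {"translation": [0, 0, 0], "roll": 0},
  {"translation": [0, 0, 0], "roll": 0},
  {"translation": [0, 0, 0], "roll": 0},
  {"translation": [0, 0, -30], "roll": 0},
  {"translation": [0, 0, -20], "roll": 0},
  {"translation": [0, 0, 0], "roll": 0},
], fingers=0.6)

```text
time: 12.62
tool_pos: [0.6222, 0.2311, 0.1517]
tool_rot: [3.133, -0.001, 1.657]
contact_force: [-0.0, 0.1, 1.3]
opening: 0.0525
grip_force: 0.0
```

>>> step_arm([
  {"translation": [0, 0, 0], "roll": 0},
  {"translation": [0, 0, 0], "roll": 0},
  {"translation": [0, 0, 0], "roll": 0},
  {"translation": [0, 0, 0], "roll": 0},
  {"translation": [0, 0, 0], "roll": 0},
  {"translation": [0, 0, 0], "roll": 0},
  {"translation": [0, 0, 10], "roll": 0},
  {"translation": [0, 0, 5], "roll": 0},
  {"translation": [0, 0, 4], "roll": 0},
  {"translation": [0, 0, 3], "roll": 0},
  {"translation": [0, 0, 2], "roll": 0},
  {"translation": [0, 0, 1], "roll": 0},
  {"translation": [0, 0, 0], "roll": 0},
  {"translation": [0, 0, 0], "roll": 0},
], fingers=0)

```text
time: 13.78
tool_pos: [0.6197, 0.2309, 0.1243]
tool_rot: [3.14, -0.0, 1.657]
contact_force: [-5.5, -1.5, 14.0]
opening: 0.0002
grip_force: 7.1
```

The grip stops hard at its flat height (z 0.1243, expected 0.1245), so the coupler is locked. Now I measure the pins from above the deck.

>>> step_arm([
  {"translation": [0, 0, -36], "roll": 0},
  {"translation": [0, 0, -36], "roll": 0},
  {"translation": [-12, 0, -24], "roll": 0},
  {"translation": [-37, 0, 0], "roll": 0},
  {"translation": [-37, 0, 0], "roll": 0},
  {"translation": [-37, 0, 0], "roll": 0},
  {"translation": [-37, 0, 0], "roll": 0},
  {"translation": [-37, 0, 0], "roll": 0},
  {"translation": [-37, 0, 0], "roll": 0},
  {"translation": [-37, 0, 0], "roll": 0},
  {"translation": [-37, 0, 0], "roll": 0},
  {"translation": [-37, 0, 0], "roll": 0},
  {"translation": [0, 0, 0], "roll": 0},
  {"translation": [0, 0, 0], "roll": 0},
  {"translation": [0, 0, 0], "roll": 0},
], fingers=0.6)

```text
time: 15.03
tool_pos: [0.6492, -0.1127, 0.2174]
tool_rot: [-3.141, -0.001, 1.656]
contact_force: [0.7, -0.3, -0.2]
opening: 0.0551
grip_force: 0.0
```

```bash
python3 - <<'E'
from h import *
print(observe()["tool_pos"])
c=get_calibration("wrist")
im=read_camera("wrist")[:,:,::-1];cv2.imwrite("pics/w4raw.png",im)
import pickle;pickle.dump((c,observe()["tool_pos"]),open("w4.pkl","wb"))
p=[.6584,-.2188,.0858,0]
tiles=[]
for s in(.055,.127,.199,.271):
  for x in(-.044,.044):
    uv=proj(c,deck(p,(x,s,.016)))[0];ub=proj(c,deck(p,(x,s,.004)))[0];print(s,x,uv.round(1),ub.round(1))
    a,b=np.round(uv).astype(int);t=cv2.getRectSubPix(np.ascontiguousarray(im),(40,40),(float(uv[0]),float(uv[1])))
    t=cv2.resize(t,(200,200),interpolation=cv2.INTER_CUBIC);cv2.circle(t,(100,100),2,(0,0,255),-1);tiles.append(t)
cv2.imwrite("pics/pins.png",np.vstack([np.hstack(tiles[0::2]),np.hstack(tiles[1::2])]))
E
```

```text
[ 0.64921505 -0.11269308  0.21742928]
0.055 -0.044 [258.7 298.2] [260.9 291.5]
0.055 0.044 [377.8 298.1] [375.7 291.5]
0.127 -0.044 [254.3 202.3] [256.8 198.9]
0.127 0.044 [382.1 202.3] [379.6 198.9]
0.199 -0.044 [249.2  91.4] [252.1  92.4]
0.199 0.044 [387.   91.4] [384.2  92.4]
0.271 -0.044 [243.2 -38.5] [246.6 -31.7]
0.271 0.044 [392.9 -38.5] [389.5 -31.6]
```

View pics/pins.png

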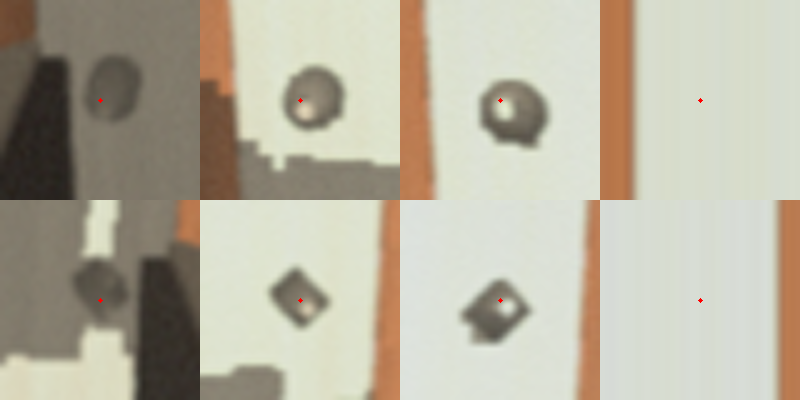

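Tiles show round pins (top row) and diamond pins (bottom row) for stations 1 to 3, sitting about (+1.2,+1.2) px from the model, i.e. about 0.85 mm. I'll fold that in. Next, look at the two near modules.

>>> step_arm([
  {"translation": [21.7, -33.1, 0], "roll": 0},
  {"translation": [21.7, -33.1, 0], "roll": 0},
  {"translation": [21.7, -33.1, 0], "roll": 0},
  {"translation": [21.7, -33.1, 0], "roll": 0},
  {"translation": [21.7, -33.1, 0], "roll": 0},
  {"translation": [21.7, -33.1, 0], "roll": 0},
  {"translation": [0, 0, 0], "roll": 0},
  {"translation": [0, 0, 0], "roll": 0},
  {"translation": [0, 0, 0], "roll": 0},
])

```text
time: 15.83
tool_pos: [0.4411, 0.0005, 0.2186]
tool_rot: [3.139, 0.001, 1.659]
contact_force: [1.0, 0.2, 0.3]
opening: 0.0548
grip_force: 0.0
```

```bash
cat >> h.py <<'E'
def modules(save=None,zp=.006,vmax=310):
    """pairs of plate holes, found as wood seen through low-saturation plate"""
    c=get_calibration("wrist");im=np.ascontiguousarray(read_camera("wrist")[:,:,::-1])
    if save: cv2.imwrite(save,im)
    big=cv2.resize(im,None,fx=3,fy=3,interpolation=cv2.INTER_CUBIC)
    hs=cv2.cvtColor(big,cv2.COLOR_BGR2HSV);m=((hs[...,1]<85)).astype(np.uint8)*255
    cs,hi=cv2.findContours(m,cv2.RETR_CCOMP,cv2.CHAIN_APPROX_NONE)
    H=[]
    for k,h in zip(cs,hi[0]):
        a=cv2.contourArea(k)
        if h[3]>=0 and 100<a<4000:
            M=cv2.moments(k);uv=((M["m10"]/M["m00"]-1)/3,(M["m01"]/M["m00"]-1)/3)
            if uv[1]<vmax: H.append((ray(c,uv,zp),h[3],np.array(uv)))
    out=[]
    for i in range(len(H)):
        for j in range(i):
            d=H[i][0]-H[j][0]
            if H[i][1]==H[j][1] and .082<np.linalg.norm(d)<.094:
                if d[0]<0:d=-d
                mid=(H[i][0]+H[j][0])/2;out.append((mid,np.arctan2(d[1],d[0]),np.linalg.norm(d)))
                print("mod",mid.round(4),"ang",round(out[-1][1],4),"len",round(out[-1][2],4),H[i][2].round(1),H[j][2].round(1))
    if not out: print("holes:",[(h[0].round(3).tolist(),h[2].round().tolist()) for h in H])
    return out
E
python3 - <<'E'
from h import *
print(observe()["tool_pos"])
modules("pics/w5.png")
E
```

```text
[0.44109008 0.00050122 0.21859829]
mod [ 0.4372 -0.0499  0.006 ] ang 0.1088 len 0.0877 [355.1 254.5] [262.7 256.4]
mod [0.4232 0.0867 0.006 ] ang -0.1916 len 0.0877 [255.3  87.8] [354.6 117.8]
```

```bash
sed -i 's/zp=.006/zp=.003/' h.py; python3 - <<'E'
from h import *
for m in modules():
    print(to(m[0][0],m[0][1],.012,np.pi/2+m[1]))
E
```

```text
mod [ 0.4373 -0.051   0.003 ] ang 0.1095 len 0.0884 [354.9 254.2] [262.4 256.2]
mod [0.4231 0.0867 0.003 ] ang -0.1914 len 0.0883 [254.9  87.4] [354.2 117.2]
(array([-50. ,  -9.8, 206.1]), np.float64(-0.0229))
(array([ 81.9, -34.6, 206.1]), np.float64(0.2779))
```

>>> step_arm([
  {"translation": [0, 0, 0], "roll": 0.093},
  {"translation": [0, 0, 0], "roll": 0.093},
  {"translation": [0, 0, 0], "roll": 0.092},
  {"translation": [27.3, -11.5, 0], "roll": 0},
  {"translation": [27.3, -11.5, 0], "roll": 0},
  {"translation": [27.3, -11.6, 0], "roll": 0},
  {"translation": [0, 0, 40], "roll": 0},
  {"translation": [0, 0, 40], "roll": 0},
  {"translation": [0, 0, 40], "roll": 0},
  {"translation": [0, 0, 20], "roll": 0},
  {"translation": [0, 0, 0], "roll": 0},
  {"translation": [0, 0, 0], "roll": 0},
  {"translation": [0, 0, 0], "roll": 0},
])

```text
time: 17.02
tool_pos: [0.4236, 0.0866, 0.0789]
tool_rot: [3.139, -0.0, 1.378]
contact_force: [0.7, 0.0, 0.3]
opening: 0.055
grip_force: 0.0
```

```bash
python3 - <<'E'
from h import *
im=read_camera("wrist")[:,:,::-1];cv2.imwrite("pics/w6.png",im)
print(to(.4231,.0867,.012,np.pi/2-.1914))
E
```

```text
(array([-0.1, -0.6, 67.2]), np.float64(-0.0009))
```

View pics/w6.png

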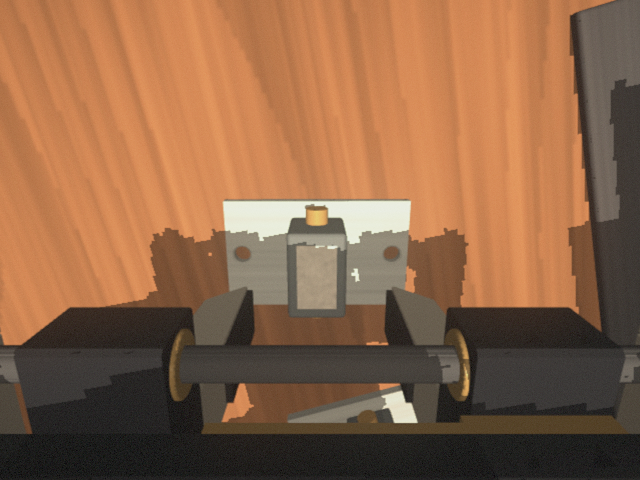

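The module is square in view between the fingers, with its holes at (243,254) and (391,254). Descend, grasp and lift.

```bash
python3 - <<'E'
from h import *
print(observe()["tool_pos"])
for m in modules(): print(to(m[0][0],m[0][1],.012,np.pi/2+m[1]))
E
```

```text
[0.42375076 0.08664492 0.07924137]
mod [0.423  0.0864 0.003 ] ang -0.1922 len 0.0885 [242.4 252.3] [390.1 252.1]
(array([-0.4, -0.6, 67.4]), np.float64(-0.0001))
```

>>> step_arm([
  {"translation": [0, -0.5, 25], "roll": 0},
  {"translation": [0, 0, 25], "roll": 0},
  {"translation": [0, 0, 12], "roll": 0},
  {"translation": [0, 0, 5], "roll": 0},
  {"translation": [0, 0, 0], "roll": 0},
  {"translation": [0, 0, 0], "roll": 0},
])

```text
time: 17.62
tool_pos: [0.4224, 0.0868, 0.0118]
tool_rot: [3.14, -0.0, 1.379]
contact_force: [0.8, 0.5, -0.0]
opening: 0.0549
grip_force: 0.0
```

>>> step_arm([
  {"translation": [0, 0, 0], "roll": 0},
  {"translation": [0, 0, 0], "roll": 0},
  {"translation": [0, 0, 0], "roll": 0},
  {"translation": [0, 0, 0], "roll": 0},
  {"translation": [0, 0, 0], "roll": 0},
  {"translation": [0, 0, 0], "roll": 0},
  {"translation": [0, 0, 0], "roll": 0},
], fingers=0, grip_force=35)

```text
time: 18.2
tool_pos: [0.4219, 0.0869, 0.0113]
tool_rot: [3.141, -0.0, 1.379]
contact_force: [-0.5, 0.1, 6.5]
opening: 0.0298
grip_force: 35.0
```

>>> step_arm([
  {"translation": [0, 0, -20], "roll": 0},
  {"translation": [0, 0, -38], "roll": 0},
  {"translation": [0, 0, -38], "roll": 0},
  {"translation": [0, 0, -38], "roll": 0},
  {"translation": [0, 0, -16], "roll": 0},
  {"translation": [0, 0, 0], "roll": 0},
  {"translation": [0, 0, 0], "roll": 0},
])

```text
time: 18.78
tool_pos: [0.4213, 0.0868, 0.1607]
tool_rot: [3.141, -0.0, 1.379]
contact_force: [-0.6, 0.7, -2.8]
opening: 0.03
grip_force: 35.0
```

Module held. Working out the move to station 3.

```bash
python3 - <<'E'
from h import *
print(to(.6412,-.0212,.125,1.6566))
E
```

```text
(array([-126.5,  209.8,   35.7]), np.float64(-0.2777))
```

>>> step_arm([
  {"translation": [0, 0, 0], "roll": -0.093},
  {"translation": [0, 0, 0], "roll": -0.093},
  {"translation": [0, 0, 0], "roll": -0.092},
  {"translation": [-18.1, 30, 0], "roll": 0},
  {"translation": [-18.1, 30, 0], "roll": 0},
  {"translation": [-18.1, 30, 0], "roll": 0},
  {"translation": [-18.1, 30, 0], "roll": 0},
  {"translation": [-18.1, 30, 0], "roll": 0},
  {"translation": [-18, 29.9, 0], "roll": 0},
  {"translation": [-18, 29.9, 0], "roll": 0},
  {"translation": [0, 0, 18], "roll": 0},
  {"translation": [0, 0, 17], "roll": 0},
  {"translation": [0, 0, 0], "roll": 0},
  {"translation": [0, 0, 0], "roll": 0},
  {"translation": [0, 0, 0], "roll": 0},
  {"translation": [0, 0, 0], "roll": 0},
])

```text
time: 20.12
tool_pos: [0.6416, -0.021, 0.1264]
tool_rot: [3.141, 0.0, 1.657]
contact_force: [-0.4, -0.2, -3.6]
opening: 0.0299
grip_force: 35.0
```

```bash
python3 - <<'E'
from h import *
print(to(.6412,-.0212,.0955,1.6566),observe()["contact_force"],observe()["opening"])
im=read_camera("wrist")[:,:,::-1];cv2.imwrite("pics/w7.png",im);print(to(.6412,-.0212,.0955,1.6566))
E
```

```text
(array([-0.2, -0.4, 30.9]), np.float64(0.0005)) [-0.44283816 -0.17229779 -3.61910938] 0.029890374497481054
(array([-0.2, -0.5, 31.3]), np.float64(0.0005))
```

View pics/w7.png

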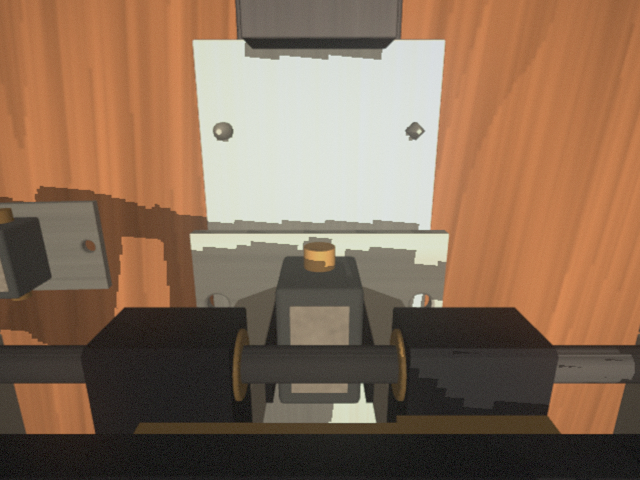

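The held plate spans columns 191–447 with its front edge at row 231, and station 4's pins show at (222,131) and (415,130), so it is laterally aligned. I'll check the fore-aft alignment from the same picture.

```bash
python3 - <<'E'
from h import *
c=get_calibration("wrist");o=observe();T=o["tool_pos"]
t=np.array([-.0857,.9963]);n=np.array([.9963,.0857])
z=T[2]-.0115
for z0,uv in [(z+.006,(319,231.5)),(.090,(222,131)),(.090,(415,130)),(z+.006,(191,233)),(z+.006,(447,233))]:
    d=(ray(c,uv,z0)-T)[:2];print(uv,"tool x",round(d@t*1e3,2),"tool y",round(d@n*1e3,2))
E
```

```text
(319, 231.5) tool x 32.16 tool y 0.5
(222, 131) tool x 71.11 tool y -43.84
(415, 130) tool x 71.62 tool y 44.52
(191, 233) tool x 31.51 tool y -52.41
(447, 233) tool x 31.51 tool y 53.51
```

>>> step_arm([
  {"translation": [-0.5, -0.3, 8], "roll": 0},
  {"translation": [0, 0, 7], "roll": 0},
  {"translation": [0, 0, 3], "roll": 0},
  {"translation": [0, 0, 3], "roll": 0},
  {"translation": [0, 0, 2], "roll": 0},
  {"translation": [0, 0, 0], "roll": 0},
  {"translation": [0, 0, 0], "roll": 0},
])

```text
time: 20.75
tool_pos: [0.6412, -0.0217, 0.1028]
tool_rot: [3.142, -0.0, 1.657]
contact_force: [0.1, -0.5, -2.4]
opening: 0.0296
grip_force: 35.0
```

>>> step_arm([
  {"translation": [0, 0, 2], "roll": 0},
  {"translation": [0, 0, 2], "roll": 0},
  {"translation": [0, 0, 2], "roll": 0},
  {"translation": [0, 0, 1.5], "roll": 0},
  {"translation": [0, 0, 0], "roll": 0},
  {"translation": [0, 0, 0], "roll": 0},
])

```text
time: 21.25
tool_pos: [0.6412, -0.0217, 0.0953]
tool_rot: [3.141, 0.0, 1.657]
contact_force: [-1.1, 0.3, -2.1]
opening: 0.0296
grip_force: 35.0
```

It slid over the pins without force. Release, lift and move over the second module.

>>> step_arm([
  {"translation": [0, 0, 0.7], "roll": 0},
  {"translation": [0, 0, 0], "roll": 0},
])

```text
time: 21.42
tool_pos: [0.6412, -0.0217, 0.0953]
tool_rot: [3.141, 0.0, 1.657]
contact_force: [-2.3, 0.5, 3.1]
opening: 0.0299
grip_force: 35.0
```

>>> step_arm([
  {"translation": [0, 0, 0], "roll": 0},
  {"translation": [0, 0, 0], "roll": 0},
  {"translation": [0, 0, 0], "roll": 0},
  {"translation": [0, 0, 0], "roll": 0},
  {"translation": [0, 0, -20], "roll": 0},
  {"translation": [0, 0, -30], "roll": 0},
  {"translation": [0, 0, -30], "roll": 0},
  {"translation": [0, 0, -30], "roll": 0},
  {"translation": [-7, -34, 0], "roll": 0},
  {"translation": [-7, -34, 0], "roll": 0},
  {"translation": [-7, -34, 0], "roll": 0},
  {"translation": [-7, -34, 0], "roll": 0},
  {"translation": [-7, -34, 0], "roll": 0},
  {"translation": [-7, -34, 0], "roll": 0},
  {"translation": [0, 0, 0], "roll": 0},
  {"translation": [0, 0, 0], "roll": 0},
  {"translation": [0, 0, 0], "roll": 0},
], fingers=0.6)

```text
time: 22.83
tool_pos: [0.4423, -0.0813, 0.2052]
tool_rot: [3.14, 0.001, 1.656]
contact_force: [0.1, 0.3, 0.8]
opening: 0.0552
grip_force: 0.0
```

```bash
python3 - <<'E'
from h import *
print(observe()["tool_pos"])
for m in modules(): print(to(m[0][0],m[0][1],.080,np.pi/2+m[1]))
E
```

```text
[ 0.44231989 -0.08132382  0.20519056]
mod [ 0.4371 -0.0506  0.003 ] ang 0.109 len 0.0883 [365.7 170. ] [263.9 172.4]
(array([ 31. ,  -2.1, 125. ]), np.float64(-0.0229))
```

>>> step_arm([
  {"translation": [0, 0, 0], "roll": -0.023},
  {"translation": [31, -2.6, 0], "roll": 0},
  {"translation": [0, 0, 40], "roll": 0},
  {"translation": [0, 0, 40], "roll": 0},
  {"translation": [0, 0, 40], "roll": 0},
  {"translation": [0, 0, 5], "roll": 0},
  {"translation": [0, 0, 0], "roll": 0},
  {"translation": [0, 0, 0], "roll": 0},
  {"translation": [0, 0, 0], "roll": 0},
])

```text
time: 23.63
tool_pos: [0.4374, -0.051, 0.0816]
tool_rot: [3.138, 0.002, 1.68]
contact_force: [0.4, 0.1, -0.1]
opening: 0.0552
grip_force: 0.0
```

```bash
python3 - <<'E'
from h import *
print(observe()["tool_pos"])
for m in modules(): print(to(m[0][0],m[0][1],.0118,np.pi/2+m[1]))
E
```

```text
[ 0.43739287 -0.05096235  0.08156972]
mod [ 0.4371 -0.0508  0.003 ] ang 0.109 len 0.0886 [243.7 249.6] [390.3 249.5]
(array([ 0.2, -0.2, 69.9]), np.float64(0.0003))
```

>>> step_arm([
  {"translation": [0.2, -0.6, 25], "roll": 0},
  {"translation": [0, 0, 25], "roll": 0},
  {"translation": [0, 0, 14], "roll": 0},
  {"translation": [0, 0, 5.8], "roll": 0},
  {"translation": [0, 0, 0], "roll": 0},
  {"translation": [0, 0, 0], "roll": 0},
])

```text
time: 24.18
tool_pos: [0.4359, -0.0507, 0.011]
tool_rot: [3.14, 0.001, 1.68]
contact_force: [-0.1, -0.2, 0.9]
opening: 0.0551
grip_force: 0.0
```

>>> step_arm([
  {"translation": [0, 0, 0], "roll": 0},
  {"translation": [0, 0, 0], "roll": 0},
  {"translation": [0, 0, 0], "roll": 0},
  {"translation": [0, 0, 0], "roll": 0},
  {"translation": [0, 0, 0], "roll": 0},
  {"translation": [0, 0, 0], "roll": 0},
  {"translation": [0, 0, 0], "roll": 0},
], fingers=0)

```text
time: 24.77
tool_pos: [0.4355, -0.0505, 0.0103]
tool_rot: [3.14, 0.0, 1.68]
contact_force: [-0.2, 0.2, 5.5]
opening: 0.0301
grip_force: 35.0
```

>>> step_arm([
  {"translation": [0, 0, -20], "roll": 0},
  {"translation": [0, 0, -38], "roll": 0},
  {"translation": [0, 0, -38], "roll": 0},
  {"translation": [0, 0, -38], "roll": 0},
  {"translation": [0, 0, -36], "roll": 0},
  {"translation": [0, 0, 0], "roll": 0.023},
  {"translation": [0, 0, 0], "roll": 0},
  {"translation": [0, 0, 0], "roll": 0},
])

```text
time: 25.43
tool_pos: [0.4339, -0.0501, 0.1786]
tool_rot: [-3.139, -0.001, 1.657]
contact_force: [-0.7, 0.3, -2.4]
opening: 0.0298
grip_force: 35.0
```

```bash
python3 - <<'E'
from h import *
print(to(.6474,-.0934,.1265,1.6566))
E
```

```text
(array([-61.4, 209. ,  52.1]), np.float64(0.0005))
```

>>> step_arm([
  {"translation": [-10.2, 34.8, 0], "roll": 0},
  {"translation": [-10.2, 34.8, 0], "roll": 0},
  {"translation": [-10.2, 34.8, 0], "roll": 0},
  {"translation": [-10.2, 34.8, 0], "roll": 0},
  {"translation": [-10.3, 34.9, 0], "roll": 0},
  {"translation": [-10.3, 34.9, 0], "roll": 0},
  {"translation": [0, 0, 20], "roll": 0},
  {"translation": [0, 0, 20], "roll": 0},
  {"translation": [0, 0, 12], "roll": 0},
  {"translation": [0, 0, 0], "roll": 0},
  {"translation": [0, 0, 0], "roll": 0},
  {"translation": [0, 0, 0], "roll": 0},
  {"translation": [0, 0, 0], "roll": 0},
])

```text
time: 26.52
tool_pos: [0.6488, -0.0937, 0.1285]
tool_rot: [3.14, 0.0, 1.657]
contact_force: [-0.2, 0.1, -3.0]
opening: 0.0299
grip_force: 35.0
```

```bash
python3 - <<'E'
from h import *
print(to(.6474,-.0934,.0947,1.6566))
im=read_camera("wrist")[:,:,::-1];cv2.imwrite("pics/w8.png",im);o=observe();print(to(.6474,-.0934,.0947,1.6566),o["opening"],o["contact_force"])
E
```

```text
(array([ 0.5, -1.4, 33.8]), np.float64(0.0003))
(array([ 0.5, -1.4, 34.1]), np.float64(0.0003)) 0.02990208688573928 [-0.8683777  -0.06360815 -3.31082408]
```

View pics/w8.png

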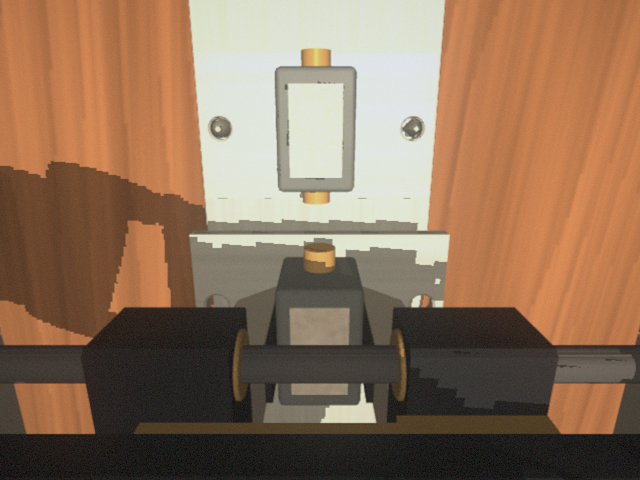

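The first module is seated, with its pins showing through both holes at (220,128) and (412,128). Correct by (0.5,-1.4) and lower the second.

>>> step_arm([
  {"translation": [0.5, -1.4, 9], "roll": 0},
  {"translation": [0, 0, 8], "roll": 0},
  {"translation": [0, 0, 4], "roll": 0},
  {"translation": [0, 0, 3], "roll": 0},
  {"translation": [0, 0, 2], "roll": 0},
  {"translation": [0, 0, 0], "roll": 0},
  {"translation": [0, 0, 0], "roll": 0},
])

```text
time: 27.15
tool_pos: [0.6471, -0.0933, 0.1019]
tool_rot: [3.141, 0.0, 1.657]
contact_force: [0.7, -0.6, -3.0]
opening: 0.03
grip_force: 35.0
```

>>> step_arm([
  {"translation": [0, 0, 2], "roll": 0},
  {"translation": [0, 0, 2], "roll": 0},
  {"translation": [0, 0, 2], "roll": 0},
  {"translation": [0, 0, 1.5], "roll": 0},
  {"translation": [0, 0, 0.8], "roll": 0},
  {"translation": [0, 0, 0], "roll": 0},
  {"translation": [0, 0, 0], "roll": 0},
])

```text
time: 27.73
tool_pos: [0.647, -0.0933, 0.0944]
tool_rot: [3.141, 0.0, 1.657]
contact_force: [-3.2, 0.6, 4.3]
opening: 0.0301
grip_force: 35.0
```

Seated, with contact at deck height. Release and go to the third module.

>>> step_arm([
  {"translation": [0, 0, 0], "roll": 0},
  {"translation": [0, 0, 0], "roll": 0},
  {"translation": [0, 0, 0], "roll": 0},
  {"translation": [0, 0, 0], "roll": 0},
  {"translation": [0, 0, -20], "roll": 0},
  {"translation": [0, 0, -30], "roll": 0},
  {"translation": [0, 0, -30], "roll": 0},
  {"translation": [0, 0, -30], "roll": 0},
], fingers=0.6)

```text
time: 28.4
tool_pos: [0.6469, -0.0932, 0.2045]
tool_rot: [-3.141, -0.0, 1.657]
contact_force: [0.6, 0.1, 0.6]
opening: 0.055
grip_force: 0.0
```

>>> step_arm([
  {"translation": [-26.5, -25.4, 0], "roll": 0},
  {"translation": [-26.5, -25.4, 0], "roll": 0},
  {"translation": [-26.5, -25.4, 0], "roll": 0},
  {"translation": [-26.5, -25.4, 0], "roll": 0},
  {"translation": [-26.5, -25.4, 0], "roll": 0},
  {"translation": [-26.5, -25.4, 0], "roll": 0},
  {"translation": [-26.5, -25.4, 0], "roll": 0},
  {"translation": [-26.5, -25.4, 0], "roll": 0},
  {"translation": [-26.5, -25.4, 0], "roll": 0},
  {"translation": [0, 0, 0], "roll": 0},
  {"translation": [0, 0, 0], "roll": 0},
  {"translation": [0, 0, 0], "roll": 0},
])

```text
time: 29.4
tool_pos: [0.4399, -0.3503, 0.2035]
tool_rot: [3.141, -0.0, 1.656]
contact_force: [-0.0, 0.7, 0.3]
opening: 0.055
grip_force: 0.0
```

```bash
python3 - <<'E'
from h import *
print(observe()["tool_pos"],observe()["qpos"])
for m in modules("pics/w9.png"): print(to(m[0][0],m[0][1],.080,np.pi/2+m[1]))
E
```

```text
[ 0.4399182  -0.35031935  0.2034905 ] [-8.09093089e-01  4.28927427e-01  1.45644966e+00  5.85957775e-04
  1.25617040e+00 -8.94584170e-01]
mod [ 0.4456 -0.3391  0.003 ] ang 0.2668 len 0.0884 [375.4 185.9] [276.2 203.8]
(array([  9. ,   7.9, 123.5]), np.float64(-0.1801))
```

>>> step_arm([
  {"translation": [0, 0, 0], "roll": -0.09},
  {"translation": [0, 0, 0], "roll": -0.09},
  {"translation": [9, 7.4, 0], "roll": 0},
  {"translation": [0, 0, 40], "roll": 0},
  {"translation": [0, 0, 40], "roll": 0},
  {"translation": [0, 0, 40], "roll": 0},
  {"translation": [0, 0, 3], "roll": 0},
  {"translation": [0, 0, 0], "roll": 0},
  {"translation": [0, 0, 0], "roll": 0},
  {"translation": [0, 0, 0], "roll": 0},
])

```text
time: 30.28
tool_pos: [0.4462, -0.3407, 0.0833]
tool_rot: [3.139, 0.004, 1.837]
contact_force: [-0.0, 0.6, 0.1]
opening: 0.0553
grip_force: 0.0
```

```bash
python3 - <<'E'
from h import *
print(observe()["tool_pos"])
for m in modules(): print(to(m[0][0],m[0][1],.0113,np.pi/2+m[1]))
E
```

```text
[ 0.446192   -0.34066778  0.08326154]
mod [ 0.4454 -0.3392  0.003 ] ang 0.2677 len 0.0885 [390.  245.6] [244.1 246. ]
(array([ 1.7, -0.2, 72. ]), np.float64(-0.0018))
```

>>> step_arm([
  {"translation": [1.6, -0.6, 25], "roll": -0.002},
  {"translation": [0, 0, 25], "roll": 0},
  {"translation": [0, 0, 16], "roll": 0},
  {"translation": [0, 0, 6], "roll": 0},
  {"translation": [0, 0, 0], "roll": 0},
  {"translation": [0, 0, 0], "roll": 0},
])

```text
time: 30.83
tool_pos: [0.4443, -0.3392, 0.01]
tool_rot: [3.14, 0.002, 1.839]
contact_force: [-0.0, 0.6, 0.3]
opening: 0.0554
grip_force: 0.0
```

>>> step_arm([
  {"translation": [0, 0, 0], "roll": 0},
  {"translation": [0, 0, 0], "roll": 0},
  {"translation": [0, 0, 0], "roll": 0},
  {"translation": [0, 0, 0], "roll": 0},
  {"translation": [0, 0, 0], "roll": 0},
  {"translation": [0, 0, 0], "roll": 0},
  {"translation": [0, 0, 0], "roll": 0},
], fingers=0)

```text
time: 31.42
tool_pos: [0.4439, -0.3387, 0.0091]
tool_rot: [3.141, 0.001, 1.839]
contact_force: [-0.3, 0.8, 6.1]
opening: 0.0299
grip_force: 35.0
```

>>> step_arm([
  {"translation": [0, 0, -20], "roll": 0},
  {"translation": [0, 0, -38], "roll": 0},
  {"translation": [0, 0, -38], "roll": 0},
  {"translation": [0, 0, -38], "roll": 0},
  {"translation": [0, 0, -36], "roll": 0},
  {"translation": [0, 0, 0], "roll": 0.091},
  {"translation": [0, 0, 0], "roll": 0.091},
  {"translation": [0, 0, 0], "roll": 0},
  {"translation": [0, 0, 0], "roll": 0},
])

```text
time: 32.17
tool_pos: [0.443, -0.3381, 0.1777]
tool_rot: [-3.14, -0.001, 1.659]
contact_force: [-0.4, 0.6, -2.2]
opening: 0.0297
grip_force: 35.0
```

```bash
python3 - <<'E'
from h import *
print(to(.6532,-.1650,.1265,1.6566))
E
```

```text
(array([154.4, 224.2,  51.2]), np.float64(0.0029))
```

>>> step_arm([
  {"translation": [19.3, 28, 0], "roll": 0.003},
  {"translation": [19.3, 28, 0], "roll": 0},
  {"translation": [19.3, 28, 0], "roll": 0},
  {"translation": [19.3, 28, 0], "roll": 0},
  {"translation": [19.3, 28, 0], "roll": 0},
  {"translation": [19.3, 28, 0], "roll": 0},
  {"translation": [19.3, 28, 0], "roll": 0},
  {"translation": [19.3, 28, 0], "roll": 0},
  {"translation": [0, 0, 20], "roll": 0},
  {"translation": [0, 0, 20], "roll": 0},
  {"translation": [0, 0, 10], "roll": 0},
  {"translation": [0, 0, 0], "roll": 0},
  {"translation": [0, 0, 0], "roll": 0},
  {"translation": [0, 0, 0], "roll": 0},
])

```text
time: 33.33
tool_pos: [0.6542, -0.1666, 0.1296]
tool_rot: [3.14, 0.001, 1.654]
contact_force: [0.4, 0.4, -2.6]
opening: 0.0294
grip_force: 35.0
```

```bash
python3 - <<'E'
from h import *
print(to(.6532,-.1650,.0935,1.6566))
im=read_camera("wrist")[:,:,::-1];cv2.imwrite("pics/w10.png",im);o=observe();print(to(.6532,-.1650,.0935,1.6566),o["opening"],o["contact_force"])
# front edge of held plate and pins/holes ahead, vs last picture
a=cv2.imread("pics/w8.png");
for n,i in(("w8",a),("w10",im)):
    g=cv2.cvtColor(np.ascontiguousarray(i),cv2.COLOR_BGR2GRAY).astype(float)
    L=g[200:260,205:265].mean(1);R=g[200:260,380:440].mean(1)
    e=lambda s:200+np.argsort(-abs(np.diff(s)))[:3]
    print(n,"rows",e(L),e(R),"cols",[np.argsort(-abs(np.diff(g[240:246].mean(0))))[:5]])
E
```

```text
(array([ 1.7, -0.9, 36.1]), np.float64(-0.0028))
(array([ 1.8, -1. , 36.5]), np.float64(-0.003)) 0.02981687577126552 [-0.48640856 -0.23445104 -2.9534389 ]
w8 rows [234 233 220] [234 233 230] cols [array([303, 448, 331, 255, 332])]
w10 rows [235 220 234] [235 234 231] cols [array([449, 164, 326, 322, 302])]
```

>>> step_arm([
  {"translation": [1.8, -1.0, 9], "roll": -0.003},
  {"translation": [0, 0, 9], "roll": 0},
  {"translation": [0, 0, 4], "roll": 0},
  {"translation": [0, 0, 4], "roll": 0},
  {"translation": [0, 0, 2], "roll": 0},
  {"translation": [0, 0, 0], "roll": 0},
  {"translation": [0, 0, 0], "roll": 0},
])

```text
time: 33.97
tool_pos: [0.6528, -0.1643, 0.1005]
tool_rot: [3.141, 0.0, 1.657]
contact_force: [0.6, 0.3, -1.3]
opening: 0.0297
grip_force: 35.0
```

>>> step_arm([
  {"translation": [0, 0, 2], "roll": 0},
  {"translation": [0, 0, 2], "roll": 0},
  {"translation": [0, 0, 2], "roll": 0},
  {"translation": [0, 0, 1.5], "roll": 0},
  {"translation": [0, 0, 0.8], "roll": 0},
  {"translation": [0, 0, 0], "roll": 0},
  {"translation": [0, 0, 0], "roll": 0},
])

```text
time: 34.55
tool_pos: [0.6532, -0.1645, 0.0931]
tool_rot: [3.14, 0.001, 1.657]
contact_force: [1.7, -0.2, 3.7]
opening: 0.0292
grip_force: 35.0
```

>>> step_arm([
  {"translation": [0, 0, 0], "roll": 0},
  {"translation": [0, 0, 0], "roll": 0},
  {"translation": [0, 0, 0], "roll": 0},
  {"translation": [0, 0, 0], "roll": 0},
  {"translation": [0, 0, -20], "roll": 0},
  {"translation": [0, 0, -38], "roll": 0},
  {"translation": [0, 0, -38], "roll": 0},
  {"translation": [0, 0, -38], "roll": 0},
  {"translation": [0, 0, -38], "roll": 0},
  {"translation": [0, 0, -28], "roll": 0},
  {"translation": [0, 0, 0], "roll": 0},
  {"translation": [0, 0, 0], "roll": 0},
  {"translation": [0, 0, 0], "roll": 0},
], fingers=0.6)

```text
time: 35.63
tool_pos: [0.6523, -0.1641, 0.2909]
tool_rot: [-3.14, -0.001, 1.657]
contact_force: [0.9, -1.1, -0.1]
opening: 0.0551
grip_force: 0.0
```

```bash
python3 - <<'E'
from h import *
print(observe()["time"])
w=read_camera("wrist")[0:310,180:460,::-1];s=read_camera("side")[120:320,190:450,::-1];c=read_camera("scene")[190:370,90:530,::-1]
A=cv2.resize(w,(420,465));B=cv2.resize(s,(380,292),interpolation=cv2.INTER_CUBIC);C=cv2.resize(c,(380,155),interpolation=cv2.INTER_CUBIC)
R=np.vstack([B,C]);A=A[:R.shape[0]];R=R[:A.shape[0]]
cv2.imwrite("pics/fin.png",np.hstack([A,R]))
E
```

```text
35.6333
```

View pics/fin.png

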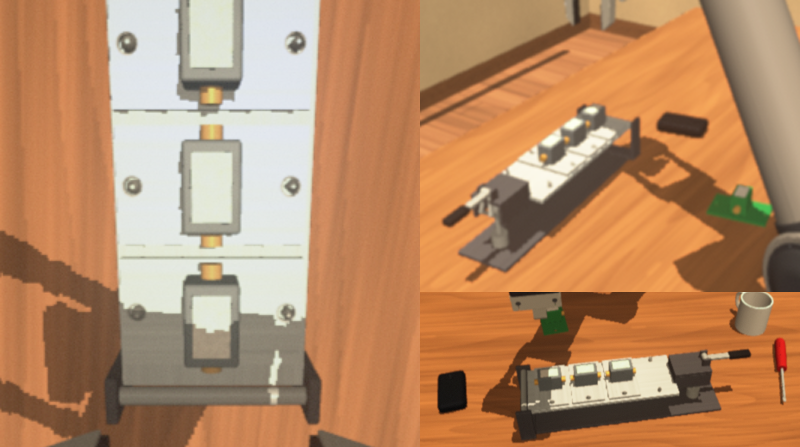

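The final composite shows all three modules flat on stations 1 to 3, with pins through every hole. The handle is flat over the ball, and the mug, mouse, screwdriver and green look-alike are untouched. No fourth grey module is on the desk.

```bash
python3 -c "from cell import hand_in;print(hand_in())"
```

```text
the job is handed in; nothing more can be done
None
```

The carrier is lowered and locked onto the ball, all three modules on the desk are seated on stations 1 to 3, and the job was handed in at about 36 s of robot time (no verdict was returned).

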